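Set the guarded dial of the tube mixer and start it

ROBOT

A 6-joint arm with a two-finger parallel gripper is mounted at the origin on the work surface. World frame = base frame: x ahead of the robot, y to its left, z up, the work surface at z = 0. Lengths are in m, angles in rad, forces in N, time in s.
With the tool pointing down it reaches from about 0.35 to 0.725 m from the base axis. Payload 6 kg.
Tool frame: the origin (TCP) lies between the finger pads; the fingertips stand 17 mm ahead of it and the grasp point (between the pads) lies 2 mm behind it; x points along the fingers, z is the direction in which the jaws open and shut, and the axes are right-handed (so a half turn about x gives the same grasp; the last joint's range is limited). The gripper opens to 85 mm and grips with 20 to 120 N. Pads are 22 mm wide; open, the fingers measure 114 mm over their backs; the gripper's body (76 mm by 85 mm) begins 54 mm behind the grasp point. The pads swing forward as they close: fully open they stand 13 mm farther back than shut.
Start: joints at [-0.804, 0.04, 0.085, 0, -1.615, -0.334], TCP at [0.252, -0.545, 0.248] pointing down, gripper open.
Joint ranges: [-2.56, 2.56], [-1.29, 2.01], [-1.08, 1.49], [-3.29, 1.98], [-2.81, -0.18], [-2.99, 2.99]. Speed limits (rad/s): [2.57, 2.57, 3.01, 3.14, 3.14, 3.14].

INTERFACE

Orientations are given as a unit quaternion [w, x, y, z].
In Python, from station import r, camera, camera_params, close_job gives the robot as it stands.
- The arm moves only by the shell command python3 -m inch 'ROWS' [FORCE]. ROWS is a JSON object of lists of equal length, an entry for each row: "travel": the shift along the tool's x, y, z in m, a list of three; "turn": the turn about the tool's x in rad; "gripper": the closure, from -1 (fully open) to 1 (shut). In form: {"travel": [[tx, ty, tz], ...], "turn": [turn, ...], "gripper": [gripper, ...]}. A call has 1 to 5 rows; each row shifts and turns the pose as measured when the row begins, along the tool's axes as they then stand; what a row does not reach is not made up. A row lasts 1/12 s, in which the tool goes at most 41.7 mm and 7.16 degrees, less where a joint would pass 70% of its speed; a pose out of reach is approached as far as the arm can. A call is refused whole if a number of a shift passes 0.0417 or a number of a turn 0.125, either way. A call with a gripper value outside its range is refused whole. The fingers move at their own pace and stop on an object; FORCE is the grip in N (left out, the last holds). Time passes only in rows, so rows that do not move let the fingers close. It gives the time, the measured TCP pose, the force and the opening at its end, in the units of the state.
- r.read_state(): the state, without advancing time (a new reading comes with each control period).
- camera(name): name is "scene" or "top" or "wrist"; returns (picture, depth): 384x512x3 uint8, red, green, blue; 384x512 float32, m along the optical axis (not along the pixel's ray), 0 where there is no reading.
- camera_params(name): a dict with "fov_y" (degrees; the focal length in pixels is half the picture's height over the tangent of half this angle, whatever the lens; pixels are square), "cx", "cy" (the principal point, pixels), "R" (3x3) and "t" (3): a world point X has camera coordinates R X + t. Camera axes: x right, y down, z forward; pixel columns grow to the right and rows downward; lengths in m; the calibration is good to about 2 mm. A picture is of the moment at which its call begins: read the wrist's pose just before it. camera_params takes no time and is no camera call; for the wrist camera it gives the pose at the moment of the call.
- close_job(): hands the job in, once; it reports no verdict.
The state is a dict: "time": time; "qpos": joint angles; "joint_vel": joint speeds; "tau": joint torques, N m; "ee_pos": TCP position; "orientation": TCP orientation; "force": force on the tool from outside, world axes, zero at the start; "ft_torque": the same for the moment, N m; "gripper_width": finger opening in m.
Only numpy, scipy, OpenCV 4.12 (cv2) and the standard library are available. Lean on these libraries where they do the work, as an engineer would, in place of code of your own. Each camera call takes 0.05 s, during which the arm holds its last target.

TASK

Turn the dial sunk in the guard collar of the tube mixer clockwise until its nose points at the raised pip on the collar's rim and leave it there. Only then push the big round palm button on its wedge station gently all the way down and let it come back up. Do not press the square key on the other station, do not shift the pip, and leave the things lying about where they are.

Things in the scene. Friction and masses are not known exactly. Their poses are not given: they have to be found in the camera images.
- mixer: Fixed white tube roller mixer, 315 x 260 mm, up to 168 mm tall. Origin on the table under its panel's centre, +x to its back, z up. The panel (184 mm long) rises at 30 degrees towards +x: outward normal (-0.5, 0, 0.866) in this frame, centre at (0, 0, 0.085). From x = 0.074 back: flat top with rollers and tubes.
- collar_mouth (a point): Centre of the open mouth of the round aluminium guard collar, 46 mm out from the panel's centre along its normal. Collar: 96 mm inside, 124 mm outside diameter, 46 mm deep, axis along the panel's normal; the dial sits inside. Axes as the mixer's.
- dial_grip (a point): On the dial's axis, 29 mm out from the panel. Black dial: skirt 66 mm across, 8 mm thick; on it a bar 16 mm wide with flat sides, 54 mm long, 8 to 38 mm out from the panel (top 8 mm below the mouth). Turns with the dial: z out along the panel's normal, -x to the bar's nose, y across the bar (pinch along y). Open fingers cannot swing past the bar's ends: lift out to regrasp.
- dial_nose (a point): Top of the bar's pointed end, 28 mm from the axis, 38 mm out from the panel; the bar's other end is square. A short white line on the bar's top lies on the nose's side.
- dial (a joint): Turn of the dial, rad, growing clockwise seen from outside (from above): 0 when the nose points down the slope (mixer's -x), pi/2 at the mixer's +y; stops at 0 and 3.3. Starts between 0 and 0.3. Drag of 0.06 N m holds it where it is left.
- mark_pip (a point): Top of the dark steel pip on the collar's flat rim, 55 mm from the dial's axis: 16 mm long radially, 9 mm wide, standing 11 mm above the rim, on a thin wire ring that lies on the rim. Its frame turns with it as the dial's does: -x points from the axis to the pip.
- mark (a joint): Where the pip stands, rad, counted as dial (equal values: nose points at pip); between 1.9 and 2.7. A heavy drag of 2 N m holds it; leave it.
- start_station: Fixed white wedge box, 130 x 120 mm, left or right of the mixer, with a black round flat button 64 mm across. Origin on the table under its panel's centre; panel normal (-0.5, 0, 0.866) in this frame, centre at (0, 0, 0.050); the button moves along this normal. Its seat is adjustable: the released top stands anywhere 40 to 60 mm out from the panel, to be found by touch.
- start (a joint): How far the round button is pushed in, m: 0 released, 0.010 fully down. Its spring needs 2 N to start and 6 N at the bottom, where a firm rubber stop gives under 1.5 mm more; it springs back by itself. Never push it with more than 35 N.
- key_station: Fixed wedge box of the same shape and size on the mixer's other side, with a square black key 56 x 56 mm (lid release, not wanted). Origin and axes as for the start station; the key's top is also 40 to 60 mm out from the panel.
- key (a joint): How far the square key is pushed in, m: 0 released, 0.010 fully down. Leave it at 0.
- tube_rack: loose blue rack of capped tubes, 200 x 70 x 102 mm; not part of the job, leave it. Origin at the centre of its underside.
- reagent: loose amber bottle, 68 mm across, 150 mm tall; not part of the job, leave it. Origin at the centre of its underside.
- cup: loose white cup, 64 mm across, 60 mm tall; not part of the job, leave it. Origin at the centre of its underside.
- pen: loose marker lying down, 142 mm long, 17 mm thick; not part of the job, leave it. Origin at the centre of its underside.
- tip_box: loose grey box with clear lid, 124 x 89 x 63 mm; not part of the job, leave it. Origin at the centre of its underside.
- slide_box: loose small carton, 100 x 80 x 28 mm; not part of the job, leave it. Origin at the centre of its underside.
- timer: loose white round timer, 68 mm across, 26 mm tall; not part of the job, leave it. Origin at the centre of its underside.

How it is judged:
On the way, in this order (a step that is already met when the one before it is completed fails the run):
1. the dial's nose points at the pip, the round button not yet pressed (angle between the x axis of dial_grip and the x axis of mark_pip, either way round below 0.14 rad and distance between dial_nose and mark_pip below 0.05 m and value of joint start below 0.003 m), for 0.3 s.
2. the round button is fully down (angle between the x axis of dial_grip and the x axis of mark_pip, either way round below 0.14 rad and distance between dial_nose and mark_pip below 0.05 m and value of joint start above 0.0088 m), for 0.1 s.
At the end, for the whole second after the job is handed in: Dial nose at the pip within 0.14 rad (8 degrees); pip within 6 mm of its start; the round button, fully pressed (8.8 of 10 mm) after the dial was set, is back up (1 mm); square key up (1 mm); no loose thing moved over 30 mm (angle between the x axis of dial_grip and the x axis of mark_pip, either way round below 0.14 rad and distance between dial_nose and mark_pip below 0.05 m and value of joint each of start, key below 0.001 m and distance of mark_pip from where it was at the start of the episode below 0.006 m and distance of each of tube_rack, reagent, cup, pen, tip_box, slide_box, timer from where it was at the start of the episode below 0.03 m); the robot touches nothing.
It fails at once if the round button is pushed with more than 35 N (contact force between start_station and anything else above 35 N).
It fails at once if the round button is pressed before the dial points at the pip (not (angle between the x axis of dial_grip and the x axis of mark_pip, either way round below 0.14 rad and distance between dial_nose and mark_pip below 0.05 m) and value of joint start above 0.005 m).
It fails at once if the square key is pressed (value of joint key above 0.005 m).
It fails at once if a loose thing is knocked away (distance of any of tube_rack, reagent, cup, pen, tip_box, slide_box, timer from where it was at the start of the episode above 0.05 m).
It also fails if it takes over 67 s, if anything falls off the work surface, if the arm or the gripper's body presses on something with over 40 N, if the wrist force passes 120 N, or if a joint passes its speed limit or range.

## Working session

There is one attempt and no reset: what is moved stays moved. The work goes in short steps, Python scripts to look and compute and a shell command to move; the robot and the scene stay as the last step left them, time stands still between calls to the robot, and variables do not carry over. Pictures are saved under pics/ and viewed, and the job is handed in when it is done.

```bash
ls; mkdir -p pics
python3 - <<'E'
from station import r,camera,camera_params
import cv2,numpy as np
for n in("scene","top","wrist"):
    p=camera_params(n);im,d=camera(n)
    print(n,p)
    cv2.imwrite(f"pics/{n}0.png",im[:,:,::-1]);np.savez(f"pics/{n}0.npz",im=im,d=d,**p)
print(r.read_state())
E
```

```text
pics
scene {'fov_y': 42.24068200890019, 'cx': 263.99370055023167, 'cy': 177.87991857414477, 'R': array([[-0.20495507,  0.97871672,  0.0103444 ],
       [ 0.84184317,  0.18166376, -0.50823062],
       [-0.499293  , -0.09545608, -0.86115889]]), 't': array([ 0.11150381, -0.40952859,  2.17816146])}
top {'fov_y': 49.02912219273119, 'cx': 251.46416640541364, 'cy': 191.95718858669449, 'R': array([[ 0.02434143, -0.9996969 , -0.00368742],
       [-0.98711225, -0.0234511 , -0.15830176],
       [ 0.1581673 ,  0.00749319, -0.98738389]]), 't': array([-0.03391134,  0.5345092 ,  1.25173888])}
wrist {'fov_y': 63.11050413121662, 'cx': 255.62209459540264, 'cy': 191.4080440358823, 'R': array([[-0.418743  ,  0.9081013 ,  0.00251646],
       [ 0.86365264,  0.39738743,  0.31014085],
       [ 0.28063929,  0.13204266, -0.95068729]]), 't': array([ 0.59936042, -0.04136811,  0.38117029])}
{'time': 0.15, 'qpos': array([-8.04294448e-01,  4.06956812e-02,  8.40659146e-02, -3.21883166e-04,
       -1.61544397e+00, -3.33676684e-01]), 'joint_vel': array([ 0.00330992, -0.00218955,  0.00171512,  0.00085269, -0.00185113,
       -0.00051464]), 'tau': array([-2.46796430e-03, -3.68615520e+01,  3.47693682e+01,  6.93638250e+00,
       -4.41735770e-03,  5.44638468e-06]), 'ee_pos': array([ 0.25162621, -0.54446371,  0.24751285]), 'orientation': array([ 0.38118493, -0.59529056,  0.38075322,  0.59611592]), 'force': array([-0.17828886,  0.47693536, -0.29181896]), 'ft_torque': array([-0.00636632,  0.04415276,  0.00510715]), 'gripper_width': 0.0853638726165843}
```

View pics/top0.png

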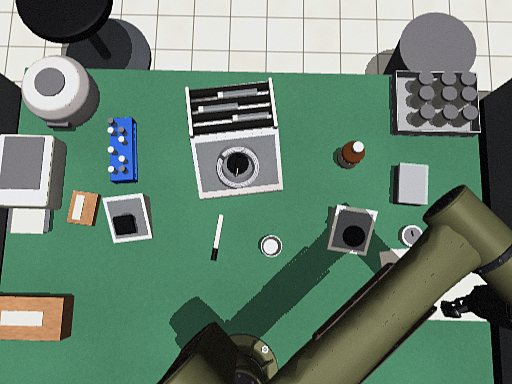

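View pics/scene0.png

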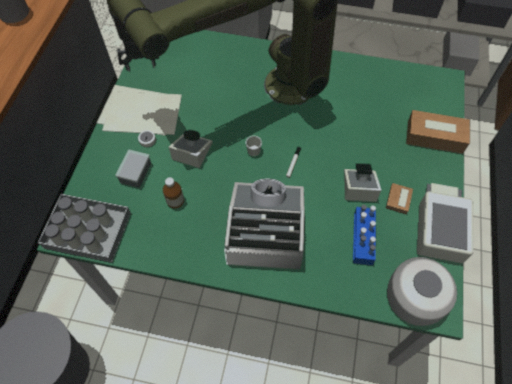

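The top view shows the mixer with its collar near (238,166). The round-button station is at (352,230) on the right and the square-key station at (127,218) on the left. I'll enlarge the collar and the round-button station.

Run:
```python
import cv2,numpy as np
t=cv2.imread("pics/top0.png")
a=cv2.resize(t[120:205,185:290],None,fx=5,fy=5,interpolation=cv2.INTER_CUBIC)
b=cv2.resize(t[195:265,320:385],None,fx=4,fy=4,interpolation=cv2.INTER_CUBIC)
cv2.imwrite("pics/c1.png",a);cv2.imwrite("pics/c2.png",b)
```

```text
(no output)
```

View pics/c1.png

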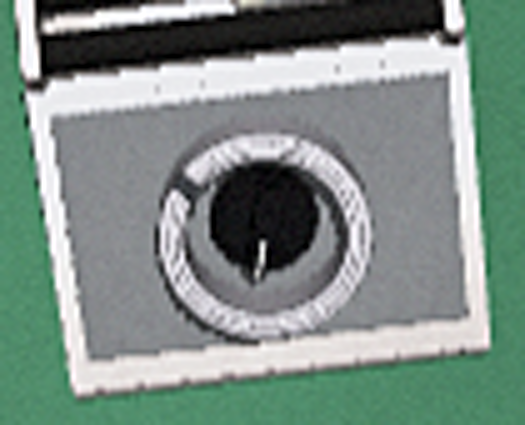

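View pics/c2.png

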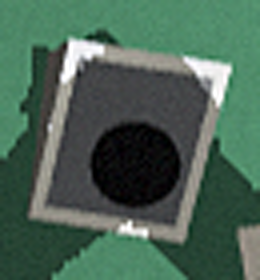

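Top crop: the rim centre is at about (263,235) and the pip at about (185,188), up-left. The nose with its white line points down-slope at about (258,270). Next I'll work out the poses from depth and edges.

```bash
cat > h.py <<'E'
import numpy as np,cv2
def load(n):
    z=np.load(f"pics/{n}.npz");return z["im"],z["d"],{k:z[k] for k in("fov_y","cx","cy","R","t")}
def f(p): return 192/np.tan(np.radians(p["fov_y"])/2)
def cloud(d,p):
    v,u=np.mgrid[0:384,0:512]
    c=np.stack([(u-p["cx"])/f(p)*d,(v-p["cy"])/f(p)*d,d],-1)
    return (c-p["t"])@p["R"]
def ray(uv,p):
    uv=np.atleast_2d(uv);c=np.c_[(uv[:,0]-p["cx"])/f(p),(uv[:,1]-p["cy"])/f(p),np.ones(len(uv))]
    return -p["R"].T@p["t"], c@p["R"]
def onplane(uv,p,n,pt):
    o,D=ray(uv,p);s=((np.asarray(pt)-o)@n)/(D@n);return o+s[:,None]*D
def proj(X,p):
    c=np.atleast_2d(X)@p["R"].T+p["t"];return np.c_[c[:,0]/c[:,2]*f(p)+p["cx"],c[:,1]/c[:,2]*f(p)+p["cy"]]
def fitplane(P):
    c=P.mean(0);n=np.linalg.svd(P-c)[2][2]
    return c,n*np.sign(n[2])
E
python3 - <<'E'
from h import *
for name in("top0",):
    im,d,p=load(name);X=cloud(d,p)
    def plane(b):
        u0,u1,v0,v1=b
        P=X[v0:v1,u0:u1].reshape(-1,3);dd=d[v0:v1,u0:u1].ravel();P=P[dd>0]
        c,n=fitplane(P)
        for _ in range(5):
            k=abs((P-c)@n)<.003;c,n=fitplane(P[k])
        print(b,"c",c.round(4),"n",n.round(4),"yaw",np.arctan2(-n[1],-n[0]).round(4),k.mean().round(2));return c,n
    t=plane((285,330,90,140))
    plane((260,275,150,185));plane((199,212,150,185));
    plane((330,338,212,240));plane((345,352,213,220))
    plane((110,117,205,235));
    print("collar rim z",X[140:195:4,238].round(3).tolist())
    print("button",X[236,345:362:3].round(3).tolist())
E
```

```text
(285, 330, 90, 140) c [ 0.8024 -0.1958  0.0009] n [9.0e-04 1.2e-03 1.0e+00] yaw -2.2273 0.75
(260, 275, 150, 185) c [ 0.607  -0.0662  0.0744] n [-0.4947 -0.0651  0.8666] yaw 0.1307 0.75
(199, 212, 150, 185) c [0.5996 0.1197 0.085 ] n [-0.4957 -0.0767  0.8651] yaw 0.1536 0.79
(330, 338, 212, 240) c [ 0.4506 -0.2709  0.0404] n [-0.0039  0.9983  0.0586] yaw -1.5669 0.45
(345, 352, 213, 220) c [ 0.4648 -0.3107  0.0734] n [-0.4744  0.0158  0.8802] yaw -0.0332 0.85
(110, 117, 205, 235) c [0.4307 0.3901 0.065 ] n [-0.1355  0.8824  0.4505] yaw -1.4185 0.49
collar rim z [[0.676, 0.022, 0.121], [0.661, 0.021, 0.134], [0.644, 0.02, 0.152], [0.645, 0.021, 0.103], [0.629, 0.02, 0.119], [0.614, 0.02, 0.129], [0.604, 0.02, 0.122], [0.594, 0.02, 0.114], [0.583, 0.019, 0.111], [0.58, 0.021, 0.065], [0.33, -0.031, 1.32], [0.548, 0.019, 0.104], [0.546, 0.021, 0.045], [0.535, 0.021, 0.037]]
button [[0.404, -0.296, 0.092], [0.404, -0.305, 0.093], [0.405, -0.313, 0.093], [0.405, -0.322, 0.093], [0.405, -0.33, 0.095], [0.405, -0.339, 0.095]]
```

```bash
cat > est.py <<'E'
from h import *
def frame(y):
    Rz=np.array([[np.cos(y),-np.sin(y),0],[np.sin(y),np.cos(y),0],[0,0,1]])
    n=Rz@[-.5,0,.866];ex=Rz@[.866,0,.5];ey=Rz@[0,1,0];return n,ex,ey
def mixer(name="top0"):
    im,d,p=load(name);X=cloud(d,p);g=cv2.cvtColor(im,cv2.COLOR_RGB2HSV)
    return im,d,p,X,g
if __name__=="__main__":
    im,d,p,X,g=mixer()
    # mixer panel plane
    m=np.zeros(d.shape,bool);m[125:200,185:290]=1
    P=X[m&(d>0)];c,n=np.array([.607,-.066,.0744]),np.array([-.495,-.07,.866])
    for _ in range(6):
        k=abs((P-c)@n)<.003;c,n=fitplane(P[k])
    print("plane",c,n,np.arctan2(-n[1],-n[0]),"offset",k.sum())
    # front grey/white panel border: white+grey pixels in plane
    k=abs((X-c)@n)<.005;k&=m&(d>0)
    cs,_=cv2.findContours(k.astype(np.uint8)*255,cv2.RETR_EXTERNAL,cv2.CHAIN_APPROX_NONE)
    q=max(cs,key=cv2.contourArea)[:,0,:]
    yaw=.14;nn,ex,ey=frame(yaw)
    W=onplane(q,p,n,c);
    r=cv2.minAreaRect((W@np.c_[ex,ey]).astype(np.float32));print("rect",r)
    print("rectcentre world",)
    ab=r[0];o=c-((c@ex)-ab[0])*ex-((c@ey)-ab[1])*ey;print(o)
    # rim: points 46mm out
    h=(X-c)@n
    kr=m&(d>0)&(abs(h-.046)<.004)
    kp=m&(d>0)&(abs(h-.057)<.004)
    pts=X[kr]; print("rim",kr.sum())
    from scipy.optimize import least_squares
    uv=pts@np.c_[ex,ey]
    # annulus centre: bright rim pixels minEnclosing
    (cc),rad=cv2.minEnclosingCircle(uv.astype(np.float32));print("circle",cc,rad,uv.mean(0))
    s=least_squares(lambda a:np.clip(abs(np.hypot(*(uv-a).T)-.055)-.007,0,None),uv.mean(0),loss='soft_l1',f_scale=.001).x
    print("fit",s)
    axis=(c-((c@ex)-s[0])*ex-((c@ey)-s[1])*ey);print("panel centre",axis)
    pv=X[kp];w=(pv@np.c_[ex,ey])-s;print("pip pts",len(w),w.round(3).tolist()[:20])
    v,u=np.nonzero(kr);cv2.imwrite("pics/kr.png",cv2.resize((kr*255+kp*120).astype(np.uint8)[120:205,185:290],None,fx=5,fy=5))
E
python3 est.py
```

```text
plane [0.61833528 0.02420106 0.08768894] [-0.49488467 -0.06870247  0.8662385 ] 0.13794355232304353 offset 3145
rect ((0.5762636065483093, -0.06294550001621246), (0.19887089729309082, 0.2596515715122223), 0.028673062101006508)
rectcentre world
[0.61778398 0.02349185 0.08731661]
rim 468
circle (0.5755729079246521, -0.0633116066455841) 0.06229226663708687 [ 0.57649555 -0.06341076]
fit [ 0.57605991 -0.06290968]
panel centre [0.6176043  0.0235027  0.08721476]
pip pts 14 [[0.043, 0.043], [0.042, 0.04], [0.041, 0.046], [0.041, 0.043], [0.04, 0.04], [0.04, 0.037], [0.037, 0.046], [0.037, 0.044], [0.036, 0.041], [0.037, 0.038], [0.034, 0.041], [0.033, 0.035], [0.032, 0.038], [0.031, 0.036]]
```

```bash
cat > m.py <<'E'
from h import *
from est import frame
from station import r
from scipy.spatial.transform import Rotation as Ro
PC=np.array([.6176,.0235,.0868]);YAW=.139
n,ex,ey=frame(YAW)
def tool():
    s=r.read_state();q=s["orientation"];return s,Ro.from_quat(np.r_[q[1:],q[0]]).as_matrix()
def to(target):
    s,T=tool();return T.T@(np.asarray(target)-s["ee_pos"])
def phi(theta): # world yaw of horizontal projection of nose direction
    b=-np.cos(theta)*ex+np.sin(theta)*ey;return np.arctan2(b[1],b[0])
E
python3 - <<'E'
from m import *
im,d,p=load("top0")
g=cv2.cvtColor(im,cv2.COLOR_RGB2GRAY)
M=PC+n*.038
c=proj(M,p)[0];print("dial top px",c)
uv=np.argwhere(g[160:180,228:248]>150)[:,::-1]+[228,160]
W=onplane(uv,p,n,M)-M;
L=np.c_[W@ex,W@ey];k=np.hypot(*L.T)<.03;print(uv[k].tolist(),L[k].round(4).tolist())
a=L[k].mean(0);print("theta0",np.arctan2(a[1],-a[0]))
# pip dark px on rim at height 57
Mp=PC+n*.057
uv=np.argwhere(g[150:165,212:232]<110)[:,::-1]+[212,150]
W=onplane(uv,p,n,Mp)-Mp;L=np.c_[W@ex,W@ey];k=(abs(np.hypot(*L.T)-.055)<.009)
print(k.sum(),L[k].round(3).tolist());a=L[k].mean(0);print("pip",np.arctan2(a[1],-a[0]))
s,T=tool();print("T",T.round(3));print("tool z yaw",np.arctan2(T[1,2],T[0,2]),"y yaw",np.arctan2(T[1,1],T[0,1]))
th0=.1;print("phi0",phi(.0),phi(.1),phi(.2),phi(2.31),"q",s["qpos"])
tip=PC+n*.024;print("tip",tip,"tcp",tip+[0,0,.017])
print("to hover",to(tip+[0,0,.017+.09]))
# button
X=cloud(d,p);m=np.zeros(d.shape,bool);m[222:250,338:368]=1;m&=(g<45)&(d>0)
P=X[m];cc,nn=fitplane(P)
for _ in range(6):
    k=abs((P-cc)@nn)<.003;cc,nn=fitplane(P[k])
print("button",cc,nn,k.sum(),np.arctan2(-nn[1],-nn[0]),(P[k].max(0)+P[k].min(0))/2)
E
```

```text
dial top px [237.53572027 165.91027343]
[[237, 168], [237, 169], [237, 170], [237, 171], [237, 172], [232, 174], [236, 174]] [[-0.0062, 0.0023], [-0.0092, 0.0026], [-0.0122, 0.003], [-0.0153, 0.0033], [-0.0184, 0.0037], [-0.0227, 0.0189], [-0.0241, 0.0073]]
theta0 0.3628338793546536
36 [[0.046, 0.014], [0.046, 0.042], [0.044, 0.02], [0.043, 0.017], [0.044, 0.046], [0.044, 0.043], [0.041, 0.023], [0.041, 0.049], [0.041, 0.046], [0.041, 0.043], [0.04, 0.04], [0.04, 0.037], [0.039, 0.029], [0.038, 0.049], [0.038, 0.046], [0.038, 0.043], [0.037, 0.041], [0.037, 0.038], [0.037, 0.035], [0.036, 0.032], [0.036, 0.029], [0.036, 0.052], [0.035, 0.044], [0.034, 0.041], [0.034, 0.038], [0.034, 0.035], [0.033, 0.033], [0.032, 0.041], [0.031, 0.039], [0.031, 0.036], [0.03, 0.056], [0.028, 0.039], [0.027, 0.056], [0.025, 0.039], [0.023, 0.042], [0.02, 0.043]]
pip 2.3207243441410856
T [[-0.001 -0.908 -0.419]
 [ 0.001 -0.419  0.908]
 [-1.     0.     0.001]]
tool z yaw 2.0036356082577225 y yaw -2.7087532218296575
phi0 -3.0025926535897933 -3.1179382720913815 3.0506562755146027 1.0415080209122247 q [-8.04294448e-01  4.06956812e-02  8.40659146e-02 -3.21883166e-04
 -1.61544397e+00 -3.33676684e-01]
tip [0.60571574 0.02183737 0.107584  ] tcp [0.60571574 0.02183737 0.124584  ]
to hover [ 0.0333445  -0.55897362  0.36550958]
button [ 0.40392133 -0.32126439  0.09140643] [-0.50058034  0.07774676  0.86219184] 274 -0.1540821866559764 [ 0.40331166 -0.32081404  0.09129852]
```

The dial starts near 0.17 and the pip is near 2.31. The tool can't tilt, so I'll pinch the bar with the tool vertical and turn in place. For the last joint's range I first turn the tool back by 2.65 rad. Moving over the mixer first.

```bash
python3 -m inch '{"travel":[[0,-0.034,0.0223],[0,-0.034,0.0223],[0,-0.034,0.0223],[0,-0.034,0.0223],[0,-0.034,0.0223]],"turn":[0,0,0,0,0],"gripper":[-1,-1,-1,-1,-1]}' 25
python3 -m inch '{"travel":[[0,-0.034,0.0223],[0,-0.034,0.0223],[0,-0.034,0.0223],[0,-0.034,0.0223],[0,-0.034,0.0223]],"turn":[0,0,0,0,0],"gripper":[-1,-1,-1,-1,-1]}' 
python3 -m inch '{"travel":[[0,-0.034,0.0223],[0,-0.034,0.0223],[0,-0.034,0.0223],[0,-0.034,0.0223],[0,-0.034,0.0223]],"turn":[0,0,0,0,0],"gripper":[-1,-1,-1,-1,-1]}'
python3 - <<'E'
from m import *
s,T=tool();print(to([.6057,.0218,.248]),s["qpos"])
E
```

```text
time: 0.57
ee_pos: [0.3577, -0.3711, 0.2427]
orientation: [0.385, -0.59, 0.385, 0.596]
force: [1.4, -1.1, -0.2]
gripper_width: 0.0855
time: 0.98
ee_pos: [0.468, -0.1939, 0.2425]
orientation: [0.386, -0.59, 0.384, 0.596]
force: [1.3, -0.9, -0.5]
gripper_width: 0.0855
time: 1.4
ee_pos: [0.5779, -0.0168, 0.2431]
orientation: [0.386, -0.59, 0.383, 0.596]
force: [0.6, -0.5, 0.4]
gripper_width: 0.0854
[-0.00471291 -0.04111083  0.02388225] [ 0.31228714 -0.01346107  0.02452117 -0.0090823  -1.61144386 -1.4626081 ]
```

```bash
python3 -m inch '{"travel":[[0,-0.034,0.020],[0,-0.007,0.004],[0,0,0],[0,0,0],[0,0,0]],"turn":[0,-0.12,-0.12,-0.12,-0.12],"gripper":[-1,-1,-1,-1,-1]}'
python3 -m inch '{"travel":[[0,0,0],[0,0,0],[0,0,0],[0,0,0],[0,0,0]],"turn":[-0.12,-0.12,-0.12,-0.12,-0.12],"gripper":[-1,-1,-1,-1,-1]}'
python3 -m inch '{"travel":[[0,0,0],[0,0,0],[0,0,0],[0,0,0],[0,0,0]],"turn":[-0.12,-0.12,-0.12,-0.12,-0.12],"gripper":[-1,-1,-1,-1,-1]}'
python3 -m inch '{"travel":[[0,0,0],[0,0,0],[0,0,0],[0,0,0],[0,0,0]],"turn":[-0.12,-0.12,-0.12,-0.12,-0.12],"gripper":[-1,-1,-1,-1,0.25]}'
python3 -m inch '{"travel":[[0,0,0],[0,0,0],[0,0,0]],"turn":[-0.12,-0.12,-0.12],"gripper":[0.25,0.25,0.25]}'
cat > now.py <<'E'
from m import *
s,T=tool();print("yaw y",np.arctan2(T[1,1],T[0,1]).round(3),"tilt",T[:,0].round(3),"q6",s["qpos"][5].round(3),"F",s["force"].round(1),"w",s["gripper_width"].round(4))
tcp=PC+n*.024+[0,0,.017];print("z",s["ee_pos"],"to grip pose",to(tcp).round(4))
E
python3 now.py
```

```text
time: 1.82
ee_pos: [0.6088, 0.0335, 0.2374]
orientation: [0.227, -0.665, 0.225, 0.675]
force: [-0.2, 1.1, -0.7]
gripper_width: 0.0851
time: 2.23
ee_pos: [0.6082, 0.0346, 0.2342]
orientation: [0.011, -0.7, 0.007, 0.714]
force: [-0.4, 0.2, 0.0]
gripper_width: 0.0854
time: 2.65
ee_pos: [0.6075, 0.0348, 0.2317]
orientation: [-0.204, -0.669, -0.213, 0.683]
force: [-0.4, -0.1, -0.1]
gripper_width: 0.0853
time: 3.07
ee_pos: [0.6068, 0.0349, 0.2293]
orientation: [-0.399, -0.572, -0.413, 0.585]
force: [-0.1, 0.0, -0.3]
gripper_width: 0.0755
time: 3.32
ee_pos: [0.6064, 0.035, 0.2278]
orientation: [0.498, 0.487, 0.516, -0.499]
force: [0.3, -0.1, -0.0]
gripper_width: 0.0387Traceback (most recent call last):
  File "now.py", line 2, in <module>
    s,T=tool();print("yaw y",np.arctan2(T[1,1],T[0,1]).round(3),"tilt",T[:,0].round(3),"q6",s["qpos"][5].round(3),"F",s["force"].round(1),"w",s["gripper_width"].round(4))
                                                                                                                                              ^^^^^^^^^^^^^^^^^^^^^^^^
AttributeError: 'float' object has no attribute 'round'
```

```bash
sed -i 's/s\["gripper_width"\].round(4)/s["gripper_width"]/' now.py; python3 now.py
python3 - <<'E'
from station import camera,camera_params
import cv2,numpy as np
p=camera_params("wrist");im,d=camera("wrist");cv2.imwrite("pics/w1.png",im[:,:,::-1]);np.savez("pics/w1.npz",im=im,d=d,**p)
E
```

```text
yaw y 0.028 tilt [-0.029  0.005 -1.   ] q6 1.22 F [ 0.3 -0.1 -0. ] w 0.03874840007044173
z [0.60638587 0.03501396 0.22782714] to grip pose [0.1031 0.0019 0.0138]
```

View pics/w1.png

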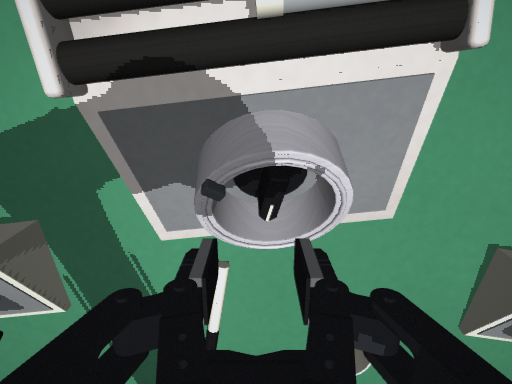

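The wrist view shows the collar, with the bar's nose at about (266,217) and the pip at about (212,190). I'll measure both angles from this view.

```bash
cat > ang.py <<'E'
from m import *
import sys
def go(name):
    im,d,p=load(name);g=cv2.cvtColor(im,cv2.COLOR_RGB2GRAY).astype(float)
    X=cloud(d,p);h=(X-PC)@n;L=np.stack([(X-PC)@ex,(X-PC)@ey],-1);rr=np.hypot(L[...,0],L[...,1])
    k=(d>0)&(abs(h-.046)<.004)&(rr<.066)&(rr>.045)
    from scipy.optimize import least_squares
    uv=L[k];s=least_squares(lambda a:np.clip(abs(np.hypot(*(uv-a).T)-.055)-.007,0,None),[0,0],loss='soft_l1',f_scale=.001).x
    print("rim n",k.sum(),"h",np.median(h[k]),"centre shift",s)
    L=L-s;rr=np.hypot(L[...,0],L[...,1])
    k=(d>0)&(h>.051)&(h<.062)&(abs(rr-.055)<.01);a=L[k].mean(0);print("pip",k.sum(),a,np.arctan2(a[1],-a[0]))
    k=(d>0)&(abs(h-.038)<.004)&(rr<.032);a=L[k];print("bar top",k.sum(),a.mean(0))
    Pt=a-a.mean(0);v=np.linalg.svd(Pt)[2][0];print("bar dir angle (mod pi)",np.arctan2(v[1],-v[0])%np.pi)
    k2=k&(g>140);a=L[k2];print("white",len(a),a.mean(0) if len(a) else 0, np.arctan2(a.mean(0)[1],-a.mean(0)[0]) if len(a) else 0)
    hi=a.mean(0)
go(sys.argv[1])
E
python3 ang.py w1; python3 ang.py top0
```

```text
rim n 5480 h 0.04558345751063569 centre shift [-0.00022413  0.00136995]
pip 310 [0.03904071 0.03955009] 2.3497132476382445
bar top 865 [ 0.00381956 -0.00062021]
bar dir angle (mod pi) 0.2715433365549874
white 48 [-0.01473686  0.00367307] 0.24426640938105823
rim n 472 h 0.0458342727084571 centre shift [ 2.11554123e-04 -2.04526558e-05]
pip 31 [0.02729297 0.02215076] 2.459823156391607
bar top 83 [ 1.42237824e-04 -6.87583993e-06]
bar dir angle (mod pi) 0.2878646575201161
white 6 [-0.01420154  0.0036953 ] 0.25455941328370524
```

```bash
python3 -m inch '{"travel":[[0,0.002,0.013],[0,0,0],[0,0,0]],"turn":[0,0.1,0.09],"gripper":[0.25,0.25,0.25]}'; python3 now.py
```

```text
time: 3.62
ee_pos: [0.6086, 0.022, 0.2264]
orientation: [-0.449, -0.532, -0.466, 0.546]
force: [-0.4, 0.4, 0.2]
gripper_width: 0.0321
yaw y -0.164 tilt [-0.031  0.005 -1.   ] q6 1.051 F [-0.4  0.4  0.2] w 0.03206854133252995
z [0.6085629  0.02203837 0.22643726] to grip pose [0.1019 0.0004 0.0007]
```

```bash
python3 -m inch '{"travel":[[0.025,0,0],[0.025,0,0],[0.015,0,0],[0.01,0,0]],"turn":[0,0,0,0],"gripper":[0.25,0.25,0.25,0.25]}'; python3 now.py
```

```text
time: 3.95
ee_pos: [0.6077, 0.022, 0.1518]
orientation: [-0.445, -0.538, -0.46, 0.549]
force: [-0.2, 0.5, 0.9]
gripper_width: 0.0318
yaw y -0.183 tilt [-0.025  0.006 -1.   ] q6 1.032 F [-0.2  0.5  0.9] w 0.031795039987632626
z [0.60767805 0.02203912 0.15183792] to grip pose [ 0.0273 -0.0012  0.0006]
```

```bash
python3 -m inch '{"travel":[[0.009,-0.001,0],[0.008,0,0]],"turn":[-0.02,0],"gripper":[0.25,0.25]}';python3 -m inch '{"travel":[[0.006,0,0],[0.002,0,0]],"turn":[0,0],"gripper":[0.25,0.25]}'; python3 now.py;  python3 - <<'E'
from station import camera,camera_params
import cv2,numpy as np
p=camera_params("wrist");im,d=camera("wrist");cv2.imwrite("pics/w2.png",im[:,:,::-1]);np.savez("pics/w2.npz",im=im,d=d,**p)
E
```

```text
time: 4.12
ee_pos: [0.6057, 0.0222, 0.1327]
orientation: [-0.449, -0.533, -0.465, 0.545]
force: [0.6, 0.1, -0.4]
gripper_width: 0.032
time: 4.28
ee_pos: [0.6065, 0.022, 0.1268]
orientation: [-0.45, -0.534, -0.464, 0.545]
force: [-5.5, -0.4, 12.1]
gripper_width: 0.0319
yaw y -0.165 tilt [-0.023  0.005 -1.   ] q6 1.049 F [-5.5 -0.4 12.1] w 0.03186655852895305
z [0.60652618 0.02200308 0.12679763] to grip pose [ 0.0022 -0.0007  0.0003]
```

View pics/w2.png

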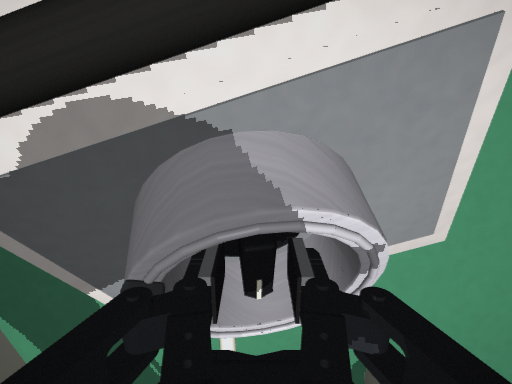

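The reading shows a contact of about 13 N along the panel normal. I'll zoom in to see whether a finger link is on the pip at about (140,290) or a fingertip is on the skirt.

Run:
```python
from m import *
im,d,p=load("w2")
b=im[215:355,90:410,::-1].astype(float);b=(255*(b/255)**.45).astype(np.uint8)
cv2.imwrite("pics/w2z.png",cv2.resize(b,None,fx=2.5,fy=2.5,interpolation=cv2.INTER_CUBIC))
X=cloud(d,p);
pip=2.33
P=PC+n*.057+.055*(-np.cos(pip)*ex+np.sin(pip)*ey);print("pip proj",proj(P,p),"P",P)
M=PC+n*.024
for v,u in [(300,190),(285,190),(295,160),(288,140),(300,320),(320,205),(312,300),(270,200),(300,205)]:
    x=X[v,u];print((u,v),x.round(4),"h",((x-PC)@n).round(4),"xy",((x-PC)@ex).round(4),((x-PC)@ey).round(4))
```

```text
pip proj [[142.18305101 307.58807969]] P [0.61631677 0.06360516 0.15509146]
(190, 300) [0.6239 0.0414 0.1647] h 0.0631 xy 0.0466 0.0168
(190, 285) [0.6248 0.0426 0.1575] h 0.0563 xy 0.0439 0.0179
(160, 295) [0.6199 0.0561 0.1539] h 0.0547 xy 0.0394 0.032
(140, 288) [0.6255 0.0615 0.1559] h 0.0533 xy 0.0458 0.0365
(320, 300) [ 0.6162 -0.0016  0.1639] h 0.0693 xy 0.0343 -0.0247
(205, 320) [0.6276 0.0331 0.1795] h 0.0747 xy 0.0561 0.0081
(300, 312) [0.6003 0.0052 0.1501] h 0.0647 xy 0.0146 -0.0157
(200, 270) [0.6222 0.0418 0.1445] h 0.0464 xy 0.035 0.0175
(205, 300) [0.6216 0.037  0.1628] h 0.0629 xy 0.0431 0.0129
```

View pics/w2z.png

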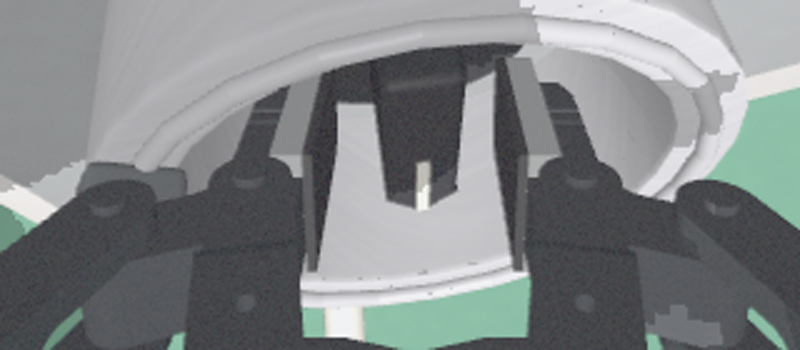

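Run:
```python
from m import *
im,d,p=load("w2");X=cloud(d,p)
s,T=tool();e=s["ee_pos"]
for v,u in [(299,132),(303,132),(297,140),(305,145),(300,155),(288,128),(284,150),(284,190),(300,200),(283,320),(300,372),(296,365),(240,210),(245,295),(250,205)]:
    x=X[v,u];print((u,v),im[v,u],x.round(4),"h",((x-PC)@n).round(4),"xy",((x-PC)@ex).round(4),((x-PC)@ey).round(4),"tool",(T.T@(x-e)).round(4))
P=np.array([.6163,.0636,.1551]);print("pip tool",T.T@(P-e))
```

```text
(132, 299) [24 27 29] [0.6272 0.0607 0.1642] h 0.0597 xy 0.0514 0.0355 tool [-0.0375  0.0132 -0.0417]
(132, 303) [14 15 16] [0.6262 0.0607 0.1651] h 0.061 xy 0.051 0.0356 tool [-0.0384  0.0122 -0.0415]
(140, 297) [13 14 14] [0.6262 0.0588 0.1624] h 0.0588 xy 0.0495 0.0338 tool [-0.0358  0.0126 -0.0396]
(145, 305) [15 18 19] [0.6252 0.0562 0.1658] h 0.0624 xy 0.05 0.0313 tool [-0.0391  0.012  -0.0369]
(155, 300) [14 15 17] [0.6201 0.057  0.1568] h 0.057 xy 0.0412 0.0329 tool [-0.03    0.007  -0.0369]
(128, 288) [32 33 36] [0.6247 0.0671 0.1536] h 0.0513 xy 0.0447 0.0422 tool [-0.0268  0.0099 -0.0476]
(150, 284) [33 35 36] [0.6206 0.0621 0.1468] h 0.0478 xy 0.0372 0.0378 tool [-0.02    0.0069 -0.0419]
(190, 284) [14 15 17] [0.6242 0.0431 0.156 ] h 0.0553 xy 0.0427 0.0185 tool [-0.0294  0.0134 -0.0237]
(200, 300) [13 14 16] [0.6221 0.0386 0.1631] h 0.0628 xy 0.0439 0.0144 tool [-0.0364  0.0119 -0.019 ]
(320, 283) [14 13 14] [ 0.6171 -0.0032  0.1561] h 0.0622 xy 0.031 -0.0264 tool [-0.0295  0.0139  0.0231]
(372, 300) [14 15 17] [ 0.6129 -0.0191  0.1634] h 0.0717 xy 0.0291 -0.0415 tool [-0.0368  0.0122  0.0394]
(365, 296) [16 16 18] [ 0.6129 -0.0175  0.1611] h 0.0695 xy 0.0282 -0.04 tool [-0.0345  0.0121  0.0379]
(210, 240) [127 125 130] [0.6403 0.0323 0.1555] h 0.0477 xy 0.0548 0.0055 tool [-0.0293  0.031  -0.0157]
(295, 245) [64 65 66] [0.6147 0.0022 0.1228] h 0.0341 xy 0.013 -0.0207 tool [0.0038 0.0115 0.0182]
(205, 250) [29 29 30] [0.6178 0.0445 0.1207] h 0.0278 xy 0.0197 0.0208 tool [ 0.0061  0.0077 -0.0241]
pip tool [-0.02816595  0.00222288 -0.04269857]
```

Run:
```python
from m import *
s,T=tool();e=s["ee_pos"]
for nm in("w1","w2"):
    im,d,p=load(nm);X=cloud(d,p)
    if nm=="w1":
        # tool pose from calibration: use relation cam->tool from w2
        im2,d2,p2=load("w2");Rc=p2["R"]@T;tc=p2["R"]@e+p2["t"]
        C=X@p["R"].T+p["t"]
        Y=(C-tc)@Rc
    else: Y=(X-e)@T
    k=(d>0)&(abs(Y[...,1])<.014)&(abs(Y[...,2])<.034)&(abs(Y[...,2])>.012)&(Y[...,0]>-.03)&(Y[...,0]<.045)
    for sg in(-1,1):
        kk=k&(Y[...,2]*sg>0);q=Y[kk];hist=np.histogram(q[:,0],bins=np.arange(-.03,.046,.005));print(nm,sg,hist[0].tolist(),q[:,0].max())
```

```text
w1 -1 [210, 443, 246, 276, 245, 222, 213, 147, 51, 2, 0, 0, 0, 0, 0] 0.015531384262812128
w1 1 [209, 444, 243, 269, 250, 223, 197, 154, 59, 1, 0, 0, 0, 0, 0] 0.015711996591051033
w2 -1 [311, 419, 218, 261, 237, 217, 163, 61, 41, 5, 0, 0, 0, 45, 84] 0.044592348324316015
w2 1 [327, 428, 205, 273, 235, 216, 196, 158, 65, 4, 0, 0, 0, 0, 129] 0.04497996340943987
```

The left finger's knuckle sits on the pip: the link is at tool (-30, 7, -37) mm and the pip top at (-28, 2, -43) mm. A pinched turn would therefore sweep the pip. Instead I'll lift out, shut the fingers and push the nose around like a crank from its counter-clockwise side. That path stays clear of the pip.

```bash
python3 -m inch '{"travel":[[-0.01,0,0],[-0.02,0,0],[-0.03,0,0],[-0.035,0,0],[-0.01,0,0]],"turn":[0,0,0,0,0],"gripper":[0.25,0.25,0.25,1,1]}' 60
python3 -m inch '{"travel":[[-0.001,0,0],[-0.001,0,0],[-0.001,0,0],[-0.001,0,0],[-0.001,0,0]],"turn":[-0.12,-0.12,-0.12,-0.12,-0.12],"gripper":[1,1,1,1,1]}' 
python3 -m inch '{"travel":[[-0.001,0,0],[-0.001,0,0],[-0.001,0,0],[-0.001,0,0],[-0.001,0,0]],"turn":[-0.12,-0.12,-0.12,-0.12,-0.12],"gripper":[1,1,1,1,1]}' 
python3 -m inch '{"travel":[[-0.001,0,0],[-0.001,0,0],[-0.001,0,0],[-0.001,0,0]],"turn":[-0.12,-0.12,-0.12,-0.01],"gripper":[1,1,1,1]}' 
python3 now.py
python3 - <<'E'
from station import camera,camera_params
import cv2,numpy as np
p=camera_params("wrist");im,d=camera("wrist");cv2.imwrite("pics/w3.png",im[:,:,::-1]);np.savez("pics/w3.npz",im=im,d=d,**p)
E
```

```text
time: 4.75
ee_pos: [0.6082, 0.021, 0.2365]
orientation: [-0.45, -0.534, -0.463, 0.546]
force: [-0.2, 0.3, 2.2]
gripper_width: 0.0089
time: 5.17
ee_pos: [0.6115, 0.0212, 0.2534]
orientation: [0.596, 0.376, 0.603, -0.375]
force: [-1.2, -0.2, -0.3]
gripper_width: 0.0001
time: 5.58
ee_pos: [0.6129, 0.0213, 0.2641]
orientation: [0.685, 0.176, 0.687, -0.17]
force: [-0.0, -0.1, 0.1]
gripper_width: -0.0002
time: 5.92
ee_pos: [0.6139, 0.0214, 0.2725]
orientation: [0.708, 0.04, 0.705, -0.033]
force: [-0.5, -0.5, 0.2]
gripper_width: 0.0001
yaw y 1.467 tilt [ 0.005  0.01  -1.   ] q6 2.68 F [-0.5 -0.5  0.2] w 0.00011553766240992478
z [0.61394159 0.0213687  0.27245885] to grip pose [ 0.1478 -0.0019 -0.0088]
```

View pics/w3.png

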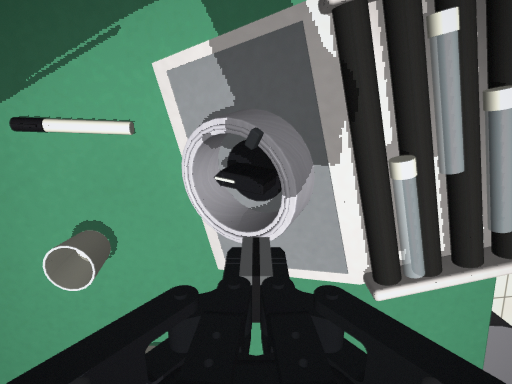

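```bash
python3 ang.py w3
python3 - <<'E'
from m import *
s,T=tool();e=s["ee_pos"];im,d,p=load("w3");X=cloud(d,p);Y=(X-e)@T
print("cam in tool",T.T@(-p["R"].T@p["t"]-e))
for a in np.arange(-.05,.02,.005):
    k=(d>0)&(abs(Y[...,0]-a-.0025)<.0025)&(abs(Y[...,1])<.03)&(abs(Y[...,2])<.07);q=Y[k]
    print(a.round(3),k.sum(),"y",q[:,1].max().round(4) if len(q) else 0,"z",(q[:,2].min().round(4),q[:,2].max().round(4)) if len(q) else 0)
E
```

```text
rim n 4554 h 0.045621131916675835 centre shift [-0.00058009  0.00139459]
pip 237 [0.03867052 0.04031233] 2.335410508773875
bar top 780 [0.0020961 0.0001909]
bar dir angle (mod pi) 0.26437479844197753
white 51 [-0.01511321  0.00382934] 0.24815430870894503
cam in tool [-1.25856293e-01  7.97821472e-02  7.98831031e-05]
-0.05 2708 y 0.0177 z (np.float64(-0.0461), np.float64(0.0479))
-0.045 3310 y 0.0134 z (np.float64(-0.0422), np.float64(0.0423))
-0.04 3559 y 0.0145 z (np.float64(-0.0379), np.float64(0.0382))
-0.035 1853 y 0.0143 z (np.float64(-0.0348), np.float64(0.0351))
-0.03 1001 y 0.0147 z (np.float64(-0.0317), np.float64(0.0303))
-0.025 592 y 0.013 z (np.float64(-0.0175), np.float64(0.0182))
-0.02 291 y 0.0119 z (np.float64(-0.0134), np.float64(0.0139))
-0.015 409 y 0.0117 z (np.float64(-0.0134), np.float64(0.0138))
-0.01 355 y 0.012 z (np.float64(-0.0135), np.float64(0.0136))
-0.005 352 y 0.0118 z (np.float64(-0.0135), np.float64(0.0137))
-0.0 308 y 0.0117 z (np.float64(-0.0135), np.float64(0.0136))
0.005 249 y 0.0116 z (np.float64(-0.0134), np.float64(0.0135))
0.01 100 y 0.0117 z (np.float64(-0.0109), np.float64(0.0115))
0.015 0 y 0 z 0
0.02 0 y 0 z 0
```

```bash
cat > plan.py <<'E'
from m import *
import sys
PCm=PC+.0006*ey
AL=.014;TIPH=.027
def target(th,gap=0.):
    b=-np.cos(th)*ex+np.sin(th)*ey
    q=-np.cos(th-np.pi/2)*ex+np.sin(th-np.pi/2)*ey   # ccw side
    edge=PCm+AL*b+.008*q+.038*n
    bh=b.copy();bh[2]=0;bh/=np.linalg.norm(bh)
    qh=np.cross(bh,[0,0,1.]); qh*=np.sign(qh@q)
    P=edge+(.011+gap)*qh
    # tip height: at contact vertical line, panel height TIPH
    dz=(TIPH-(edge-PCm)@n)/n[2]
    P[2]=edge[2]+dz+.0165
    zy=np.arctan2(bh[1],bh[0]) # desired tool z yaw mod pi
    return P,zy
def rows(ths,gaps):
    s,T=tool();pos=s["ee_pos"].copy();zyaw=np.arctan2(T[1,2],T[0,2])
    for th,g in zip(ths,gaps):
        P,zy=target(th,g)
        dy=(zy-zyaw+np.pi/2)%np.pi-np.pi/2
        print("th",round(th,3),"travel",(T.T@(P-pos)).round(4),"turn",round(-dy,3),"P",P.round(4))
        T=Ro.from_rotvec([0,0,dy]).as_matrix()@T;pos=P;zyaw+=dy
if __name__=="__main__":
    a=[float(x) for x in sys.argv[1].split(",")];g=[float(x) for x in sys.argv[2].split(",")] if len(sys.argv)>2 else [0]*len(a)
    s,_=tool();print("F",s["force"].round(1),s["ee_pos"].round(4),"q6",s["qpos"][5].round(2));rows(a,g)
E
python3 plan.py 0.26,0.26,0.37,0.48,0.59,.7,.9,1.2,1.57,2,2.33 .006,0,0,0,0,0,0,0,0,0,0
```

```text
F [-0.3 -0.1 -0.1] [0.6141 0.0213 0.2729] q6 2.68
th 0.26 travel [ 0.1568 -0.0274 -0.0289] turn 0.05 P [ 0.5832 -0.0013  0.1157]
th 0.26 travel [ 0.0001  0.006  -0.    ] turn -0.0 P [0.5842 0.0046 0.1157]
th 0.37 travel [ 0.0002  0.0016 -0.0022] turn 0.123 P [0.5823 0.0066 0.1155]
th 0.48 travel [ 0.0001  0.0016 -0.0022] turn 0.12 P [0.5807 0.0088 0.1155]
th 0.59 travel [-0.      0.0016 -0.0022] turn 0.117 P [0.5793 0.0111 0.1155]
th 0.7 travel [-0.0001  0.0016 -0.0022] turn 0.113 P [0.5782 0.0136 0.1156]
th 0.9 travel [-0.0004  0.003  -0.0038] turn 0.197 P [0.5769 0.0182 0.116 ]
th 1.2 travel [-0.0012  0.0045 -0.0052] turn 0.277 P [0.5767 0.0251 0.1172]
th 1.57 travel [-0.0022  0.0055 -0.0059] turn 0.324 P [0.579  0.0328 0.1195]
th 2.0 travel [-0.0032  0.0065 -0.0061] turn 0.378 P [0.5845 0.0398 0.1228]
th 2.33 travel [-0.0026  0.005  -0.0047] turn 0.311 P [0.5904 0.0432 0.1254]
```

```bash
python3 -m inch '{"travel":[[0.0,-0.027,-0.029],[0.03,0,0],[0.035,0,0],[0.03,0,0]],"turn":[0,0.05,0,0],"gripper":[1,1,1,1]}'; python3 plan.py 0.26,0.26 .007,0
```

```text
time: 6.3
ee_pos: [0.5864, -0.0021, 0.1833]
orientation: [0.711, 0.067, 0.698, -0.059]
force: [1.8, -0.1, 0.0]
gripper_width: 0.0002
F [ 1.8 -0.1  0. ] [ 0.5864 -0.0021  0.1833] q6 2.63
th 0.26 travel [ 0.0675 -0.0017 -0.0045] turn -0.02 P [ 0.5831 -0.0023  0.1157]
th 0.26 travel [ 0.0001  0.007  -0.    ] turn -0.0 P [0.5842 0.0046 0.1157]
```

```bash
cp plan.py /dev/null
python3 - <<'E'
from station import camera
import cv2
im,d=camera("wrist");cv2.imwrite("pics/w4.png",im[:,:,::-1])
E
```

```text
(no output)
```

View pics/w4.png

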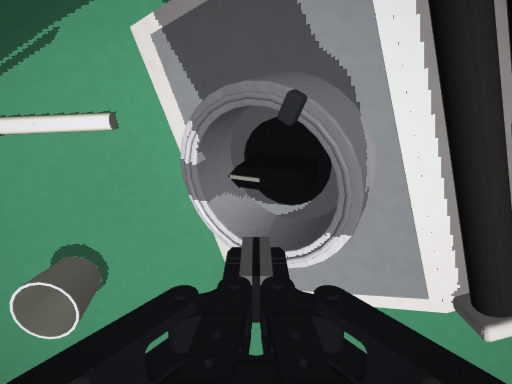

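The shut fingers are above the collar's inside on the -y side of the bar; the nose is at (232,177) and the pip at (292,105). Descending.

```bash
python3 -m inch '{"travel":[[0.025,-0.002,-0.004],[0.018,0,0],[0.01,0,0]],"turn":[-0.02,0,0],"gripper":[1,1,1]}'; python3 -m inch '{"travel":[[0.007,0,0],[0.003,0,0]],"turn":[0,0],"gripper":[1,1]}';python3 plan.py 0.26,0.26,.36,.46,.56,.66 .007,0,0,0,0,0
```

```text
time: 6.6
ee_pos: [0.5803, -0.0027, 0.123]
orientation: [0.708, 0.063, 0.701, -0.056]
force: [-0.1, -0.6, -0.3]
gripper_width: 0.0
time: 6.77
ee_pos: [0.5803, -0.0026, 0.1123]
orientation: [0.708, 0.064, 0.701, -0.057]
force: [0.1, 0.5, -0.3]
gripper_width: 0.0004
F [ 0.1  0.5 -0.3] [ 0.5803 -0.0026  0.1123] q6 2.63
th 0.26 travel [-0.0034  0.0008  0.0026] turn -0.013 P [ 0.5831 -0.0023  0.1157]
th 0.26 travel [ 0.0001  0.007  -0.    ] turn -0.0 P [0.5842 0.0046 0.1157]
th 0.36 travel [ 0.0002  0.0015 -0.002 ] turn 0.112 P [0.5825 0.0064 0.1155]
th 0.46 travel [ 0.0001  0.0015 -0.002 ] turn 0.11 P [0.5809 0.0084 0.1155]
th 0.56 travel [ 0.      0.0015 -0.002 ] turn 0.107 P [0.5796 0.0105 0.1155]
th 0.66 travel [-0.0001  0.0014 -0.002 ] turn 0.104 P [0.5786 0.0127 0.1155]
```

```bash
python3 -m inch '{"travel":[[-0.002,0.004,0.002],[-0.001,0.004,0],[-0.0005,0.002,-0.002],[-0.0005,0.002,-0.002]],"turn":[-0.013,0,0.11,0.11],"gripper":[1,1,1,1]}'; python3 plan.py .46,.57,.68,.79,.9
```

```text
time: 7.1
ee_pos: [0.5813, 0.0086, 0.1191]
orientation: [0.697, 0.138, 0.691, -0.133]
force: [-1.7, -4.9, -3.8]
gripper_width: 0.0001
F [-1.7 -4.9 -3.8] [0.5813 0.0086 0.1191] q6 2.4
th 0.46 travel [ 0.0037 -0.0004 -0.0003] turn -0.005 P [0.5809 0.0084 0.1155]
th 0.57 travel [ 0.      0.0016 -0.0022] turn 0.118 P [0.5795 0.0107 0.1155]
th 0.68 travel [-0.0001  0.0016 -0.0022] turn 0.114 P [0.5784 0.0131 0.1155]
th 0.79 travel [-0.0002  0.0016 -0.0022] turn 0.11 P [0.5775 0.0156 0.1157]
th 0.9 travel [-0.0003  0.0015 -0.0021] turn 0.107 P [0.5769 0.0182 0.116 ]
```

```bash
python3 -m inch '{"travel":[[0.003,0.0015,-0.002],[0,0.0016,-0.0022],[0,0.0016,-0.0022],[0,0.0016,-0.0022]],"turn":[0.115,0.115,0.11,0.107],"gripper":[1,1,1,1]}'; python3 plan.py .9,1.02,1.14,1.26,1.38,1.5
python3 - <<'E'
from station import camera,camera_params
import cv2,numpy as np
p=camera_params("wrist");im,d=camera("wrist");cv2.imwrite("pics/w5.png",im[:,:,::-1]);np.savez("pics/w5.npz",im=im,d=d,**p)
E
```

```text
time: 7.43
ee_pos: [0.5767, 0.0163, 0.1202]
orientation: [0.645, 0.294, 0.641, -0.294]
force: [-2.7, -2.3, -1.5]
gripper_width: 0.0002
F [-2.7 -2.3 -1.5] [0.5767 0.0163 0.1202] q6 1.9
th 0.9 travel [ 0.0042  0.0014 -0.0013] turn -0.028 P [0.5769 0.0182 0.116 ]
th 1.02 travel [-0.0004  0.0017 -0.0023] turn 0.113 P [0.5766 0.021  0.1164]
th 1.14 travel [-0.0005  0.0016 -0.0022] turn 0.11 P [0.5766 0.0237 0.117 ]
th 1.26 travel [-0.0006  0.0016 -0.0022] turn 0.107 P [0.5769 0.0264 0.1176]
th 1.38 travel [-0.0007  0.0016 -0.0021] turn 0.106 P [0.5775 0.029  0.1183]
th 1.5 travel [-0.0008  0.0016 -0.0021] turn 0.104 P [0.5784 0.0315 0.119 ]
```

View pics/w5.png

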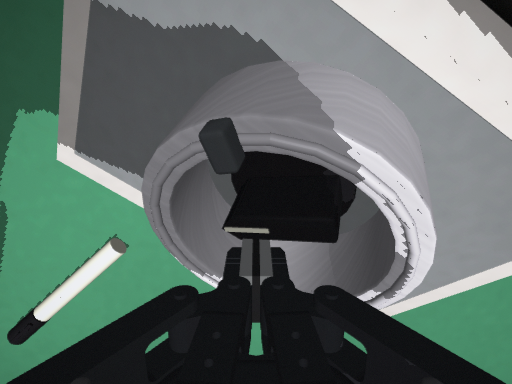

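The fingers push the nose's side at about (255,235); the nose is at (225,230) and the pip at (222,145). I'll carry on.

```bash
python3 -m inch '{"travel":[[0.004,0.002,-0.002],[0.001,0.002,-0.0025],[0,0.002,-0.0022],[0,0.0018,-0.0022],[0,0.0018,-0.0022]],"turn":[0.09,0.115,0.11,0.107,0.105],"gripper":[1,1,1,1,1]}'; python3 plan.py 1.38,1.5,1.62,1.74,1.86,2.0
```

```text
time: 7.9
ee_pos: [0.577, 0.029, 0.1204]
orientation: [0.541, 0.454, 0.539, -0.458]
force: [-5.4, -1.9, 0.8]
gripper_width: -0.0006
F [-5.4 -1.9  0.8] [0.577  0.029  0.1204] q6 1.34
th 1.38 travel [0.0022 0.0005 0.0001] turn -0.136 P [0.5775 0.029  0.1183]
th 1.5 travel [-0.0008  0.0016 -0.0021] turn 0.104 P [0.5784 0.0315 0.119 ]
th 1.62 travel [-0.0009  0.0016 -0.002 ] turn 0.104 P [0.5795 0.0338 0.1199]
th 1.74 travel [-0.0009  0.0016 -0.002 ] turn 0.104 P [0.5809 0.0359 0.1207]
th 1.86 travel [-0.0009  0.0016 -0.0019] turn 0.105 P [0.5824 0.0378 0.1217]
th 2.0 travel [-0.0011  0.0019 -0.0022] turn 0.125 P [0.5845 0.0398 0.1228]
```

```bash
python3 -m inch '{"travel":[[0,0.002,-0.002],[0,0.0018,-0.002],[0,0.0018,-0.002],[-0.001,0.0018,-0.002]],"turn":[0,0.08,0.1,0.1],"gripper":[1,1,1,1]}'; python3 plan.py 1.86,2,2.1,2.2,2.3,2.335
python3 - <<'E'
from station import camera,camera_params
import cv2,numpy as np
p=camera_params("wrist");im,d=camera("wrist");cv2.imwrite("pics/w6.png",im[:,:,::-1]);np.savez("pics/w6.npz",im=im,d=d,**p)
E
python3 ang.py w6
```

```text
time: 8.23
ee_pos: [0.5815, 0.0373, 0.1242]
orientation: [-0.471, -0.523, -0.47, 0.532]
force: [-4.0, -1.4, -1.9]
gripper_width: 0.0001
F [-4.  -1.4 -1.9] [0.5815 0.0373 0.1242] q6 1.04
th 1.86 travel [ 0.0025  0.0009 -0.0007] turn -0.001 P [0.5824 0.0378 0.1217]
th 2.0 travel [-0.0012  0.0019 -0.0022] turn 0.125 P [0.5845 0.0398 0.1228]
th 2.1 travel [-0.0008  0.0013 -0.0016] turn 0.091 P [0.5862 0.041  0.1236]
th 2.2 travel [-0.0008  0.0013 -0.0016] turn 0.094 P [0.588  0.0421 0.1244]
th 2.3 travel [-0.0008  0.0013 -0.0016] turn 0.096 P [0.5899 0.0429 0.1252]
th 2.335 travel [-0.0003  0.0005 -0.0006] turn 0.034 P [0.5905 0.0432 0.1255]
rim n 16298 h 0.045455655601641345 centre shift [-0.00031142  0.00124182]
pip 1193 [0.03926782 0.03904573] 2.3590304719852364
bar top 2933 [0.00128202 0.001766  ]
bar dir angle (mod pi) 1.7272694837314762
white 138 [0.00348021 0.01420794] 1.8110145435216123
```

View pics/w6.png

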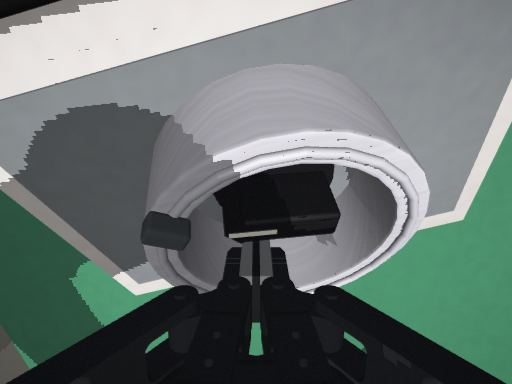

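```bash
python3 -m inch '{"travel":[[-0.002,0.0025,-0.002],[-0.0015,0.002,-0.002],[-0.0015,0.0017,-0.0016]],"turn":[0.09,0.09,0.08],"gripper":[1,1,1]}'; python3 plan.py 2.2,2.3,2.335
python3 - <<'E'
from station import camera,camera_params
import cv2,numpy as np
p=camera_params("wrist");im,d=camera("wrist");cv2.imwrite("pics/w7.png",im[:,:,::-1]);np.savez("pics/w7.npz",im=im,d=d,**p)
E
python3 ang.py w7
```

```text
time: 8.53
ee_pos: [0.5873, 0.043, 0.129]
orientation: [-0.398, -0.579, -0.398, 0.59]
force: [-4.2, 0.8, -2.3]
gripper_width: -0.0
F [-4.2  0.8 -2.3] [0.5873 0.043  0.129 ] q6 0.78
th 2.2 travel [0.0046 0.001  0.0005] turn 0.048 P [0.588  0.0421 0.1244]
th 2.3 travel [-0.0008  0.0013 -0.0016] turn 0.096 P [0.5899 0.0429 0.1252]
th 2.335 travel [-0.0003  0.0005 -0.0006] turn 0.034 P [0.5905 0.0432 0.1255]
rim n 15033 h 0.04545969535636237 centre shift [-0.00031743  0.00120524]
pip 1023 [0.03916087 0.03878876] 2.3609683007449704
bar top 2735 [0.0023895  0.00205889]
bar dir angle (mod pi) 2.0627116457807713
white 31 [0.00831145 0.01295114] 2.1413535111116992
```

View pics/w7.png

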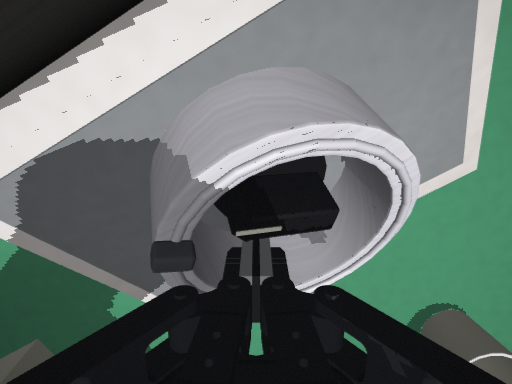

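```bash
python3 -m inch '{"travel":[[-0.001,0.002,-0.0015],[-0.001,0.002,-0.0015]],"turn":[0.05,0.05],"gripper":[1,1]}'; python3 plan.py 2.3,2.335
python3 - <<'E'
from station import camera,camera_params
import cv2,numpy as np
p=camera_params("wrist");im,d=camera("wrist");cv2.imwrite("pics/w8.png",im[:,:,::-1]);np.savez("pics/w8.npz",im=im,d=d,**p)
E
python3 ang.py w8
```

```text
time: 8.75
ee_pos: [0.5914, 0.045, 0.1311]
orientation: [-0.369, -0.596, -0.37, 0.61]
force: [-4.8, 0.1, -1.7]
gripper_width: -0.0001
F [-4.8  0.1 -1.7] [0.5914 0.045  0.1311] q6 0.68
th 2.3 travel [ 0.0059 -0.0004  0.0024] turn 0.048 P [0.5899 0.0429 0.1252]
th 2.335 travel [-0.0003  0.0005 -0.0006] turn 0.034 P [0.5905 0.0432 0.1255]
rim n 14141 h 0.04547362338228526 centre shift [-0.00026624  0.00119269]
pip 985 [0.0390861  0.03874282] 2.3606052006029645
bar top 2629 [0.00307082 0.00217793]
bar dir angle (mod pi) 2.2475810907305083
white 3 [0.00233865 0.00257277] 2.308562348967202
```

View pics/w8.png

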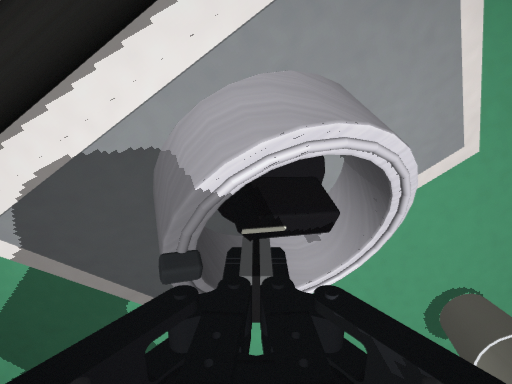

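```bash
python3 -m inch '{"travel":[[-0.001,-0.005,0],[-0.015,-0.001,0],[-0.03,0,0],[-0.035,0,0],[-0.03,0,0]],"turn":[0,0,0,0,0],"gripper":[1,1,1,1,1]}'; python3 -m inch '{"travel":[[-0.01,-0.02,0],[0,0,0]],"turn":[0,0],"gripper":[1,1]}';  python3 - <<'E'
from station import camera,camera_params
import cv2,numpy as np
for c in("wrist","top"):
    p=camera_params(c);im,d=camera(c);cv2.imwrite(f"pics/{c}9.png",im[:,:,::-1]);np.savez(f"pics/{c}9.npz",im=im,d=d,**p)
E
python3 ang.py wrist9
```

```text
time: 9.22
ee_pos: [0.587, 0.0499, 0.2416]
orientation: [-0.376, -0.591, -0.377, 0.606]
force: [0.3, 0.2, 1.3]
gripper_width: 0.0001
time: 9.38
ee_pos: [0.5719, 0.0591, 0.2627]
orientation: [-0.381, -0.596, -0.377, 0.598]
force: [0.2, 0.6, 0.8]
gripper_width: 0.0001
rim n 5664 h 0.045616906986960595 centre shift [-0.00040164  0.00130654]
pip 266 [0.03863502 0.03974348] 2.3420530136988873
bar top 892 [ 0.00116367 -0.00012971]
bar dir angle (mod pi) 2.3841220931368436
white 66 [0.0105589  0.01033874] 2.366729123659452
```

View pics/wrist9.png

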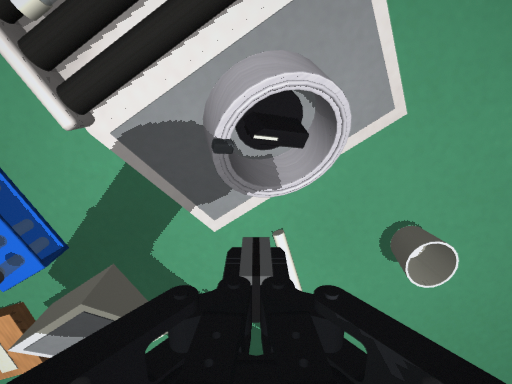

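View pics/top9.png

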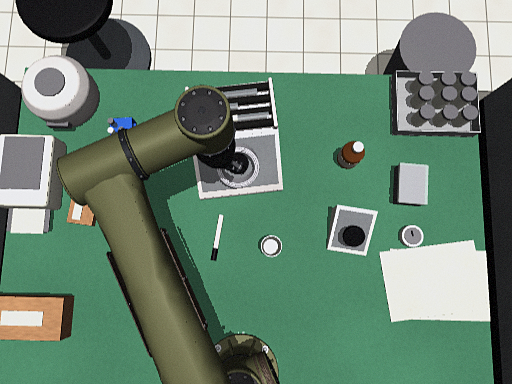

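The dial now reads 2.37 (white line) to 2.38 (bar direction) against the pip at 2.34. The pip hasn't moved and the loose things look unchanged. Next is the round button at (352,236) in the top view.

Run:
```python
from m import *
im,d,p=load("top9");g=cv2.cvtColor(im,cv2.COLOR_RGB2GRAY);X=cloud(d,p)
m=np.zeros(d.shape,bool);m[220:252,336:370]=1
P=X[m&(g<45)&(d>0)];cc,nn=fitplane(P)
for _ in range(6):
    k=abs((P-cc)@nn)<.003;cc,nn=fitplane(P[k])
print("button",cc,nn,k.sum(),np.arctan2(-nn[1],-nn[0]))
m2=np.zeros(d.shape,bool);m2[205:255,325:380]=1
P2=X[m2&(g>60)&(d>0)];h=(P2-cc)@nn;q=h[(h>-.08)&(h<-.03)];print("button out of panel",-np.median(q))
B=cc;print("above travel",to(B+np.array([-.010,0.0015,.085])),)
s,T=tool();print(T.round(2))
```

```text
button [ 0.4049755  -0.32077624  0.09204487] [-0.47814057  0.08231601  0.87441733] 276 -0.17048737509926712
button out of panel 0.045899083675228707
above travel [0.08622023 0.00098884 0.41660924]
[[-0.    0.9  -0.43]
 [-0.01 -0.43 -0.9 ]
 [-1.   -0.    0.01]]
```

```bash
python3 -m inch '{"travel":[[0,0,0.041],[0,0,0.041],[0,0,0.041],[0,0,0.041],[0,0,0.041]],"turn":[0,0,0,0,0],"gripper":[1,1,1,1,1]}'; python3 -m inch '{"travel":[[0,0,0.041],[0,0,0.041],[0,0,0.041],[0,0,0.041],[0,0,0.03]],"turn":[0,0,0,0,0],"gripper":[1,1,1,1,1]}'
cat > btn.py <<'E'
from m import *
B=np.array([.405,-.3208,.0918]);BN=np.array([-.494,.08,.866]);BN/=np.linalg.norm(BN)
s,T=tool();print("F",s["force"].round(1),s["ee_pos"].round(4),"axis",T[:,0].round(3))
for dz in(.085,.03,.0165): print(dz,"to tcp",to(B+[-.010,.0015,dz]).round(4))
print("-n in tool",(T.T@-BN).round(3))
E
python3 btn.py
```

```text
time: 9.9
ee_pos: [0.4855, -0.1267, 0.2537]
orientation: [-0.385, -0.588, -0.385, 0.598]
force: [0.6, 0.0, -0.1]
gripper_width: 0.0002
time: 10.32
ee_pos: [0.4034, -0.3088, 0.251]
orientation: [-0.389, -0.585, -0.39, 0.596]
force: [1.3, 0.1, -0.2]
gripper_width: -0.0002
F [ 1.3  0.1 -0.2] [ 0.4034 -0.3088  0.251 ] axis [-0.013 -0.007 -1.   ]
0.085 to tcp [ 0.0744 -0.0029  0.0121]
0.03 to tcp [ 0.1294 -0.0024  0.0114]
0.0165 to tcp [ 0.1429 -0.0023  0.0113]
-n in tool [ 0.86   0.494 -0.131]
```

```bash
python3 -m inch '{"travel":[[0.03,-0.003,0.011],[0.04,0,0],[0.03,0,0],[0.01,0,0],[0,0,0]],"turn":[0,0,0,0,0],"gripper":[1,1,1,1,1]}';python3 btn.py
python3 - <<'E'
from station import camera
import cv2
im,d=camera("wrist");cv2.imwrite("pics/w10.png",im[:,:,::-1])
E
```

```text
time: 10.73
ee_pos: [0.3898, -0.3269, 0.1341]
orientation: [-0.389, -0.585, -0.389, 0.596]
force: [0.3, 0.4, 0.3]
gripper_width: -0.0001
F [0.3 0.4 0.3] [ 0.3898 -0.3269  0.1341] axis [-0.014 -0.008 -1.   ]
0.085 to tcp [-0.0428  0.0014 -0.0085]
0.03 to tcp [ 0.0122  0.0019 -0.0092]
0.0165 to tcp [ 0.0257  0.0021 -0.0094]
-n in tool [ 0.859  0.494 -0.133]
```

View pics/w10.png

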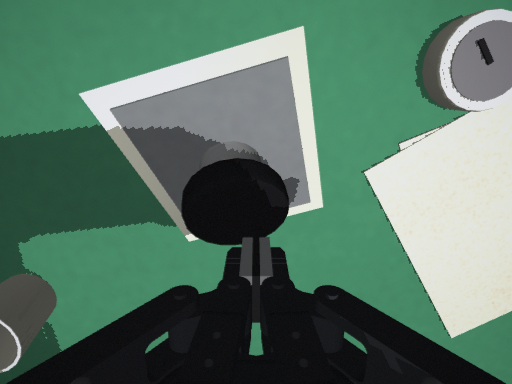

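The button's disc is centred at about (236,200), just beyond the fingertips. I'll correct sideways and go down.

```bash
python3 -m inch '{"travel":[[0,0.002,-0.009],[0.008,0,0],[0.005,0,0]],"turn":[0,0,0],"gripper":[1,1,1]}';python3 btn.py
```

```text
time: 11.03
ee_pos: [0.3986, -0.3197, 0.1267]
orientation: [-0.392, -0.585, -0.388, 0.594]
force: [-0.9, 0.2, -0.4]
gripper_width: 0.0004
F [-0.9  0.2 -0.4] [ 0.3986 -0.3197  0.1267] axis [-0.007 -0.013 -1.   ]
0.085 to tcp [-0.05   -0.0036  0.0018]
0.03 to tcp [ 0.005  -0.0035  0.001 ]
0.0165 to tcp [ 0.0185 -0.0035  0.0008]
-n in tool [ 0.863  0.487 -0.133]
```

```bash
python3 -m inch '{"travel":[[0.004,-0.003,0.001],[0.004,0,0]],"turn":[0,0],"gripper":[1,1]}';python3 -m inch '{"travel":[[0.004,0,0]],"turn":[0],"gripper":[1]}';python3 btn.py
```

```text
time: 11.2
ee_pos: [0.3968, -0.3193, 0.1199]
orientation: [-0.394, -0.586, -0.387, 0.593]
force: [-0.3, 0.9, -0.4]
gripper_width: 0.0
time: 11.28
ee_pos: [0.3971, -0.3193, 0.1161]
orientation: [-0.394, -0.586, -0.387, 0.593]
force: [-0.6, 0.2, -0.3]
gripper_width: 0.0002
F [-0.6  0.2 -0.3] [ 0.3971 -0.3193  0.1161] axis [-0.003 -0.015 -1.   ]
0.085 to tcp [-0.0607 -0.0017  0.0017]
0.03 to tcp [-0.0057 -0.0019  0.0009]
0.0165 to tcp [ 0.0078 -0.0019  0.0007]
-n in tool [ 0.865  0.483 -0.131]
```

Next I move along -n in steps of about 3 mm, watching the force.

```bash
for i in 1 ; do python3 -m inch '{"travel":[[0.003,0.0015,-0.0004]],"turn":[0],"gripper":[1]}'; done; python3 -m inch '{"travel":[[0.003,0.0015,-0.0004]],"turn":[0],"gripper":[1]}'; python3 -m inch '{"travel":[[0.002,0.001,-0.0003]],"turn":[0],"gripper":[1]}'
```

```text
time: 11.37
ee_pos: [0.3986, -0.3195, 0.113]
orientation: [-0.395, -0.586, -0.387, 0.593]
force: [0.0, -0.1, -0.6]
gripper_width: -0.0004
time: 11.45
ee_pos: [0.4002, -0.3199, 0.1099]
orientation: [-0.395, -0.586, -0.387, 0.593]
force: [0.0, -0.2, 2.0]
gripper_width: -0.0
time: 11.53
ee_pos: [0.4014, -0.3201, 0.1079]
orientation: [-0.395, -0.586, -0.387, 0.593]
force: [-0.6, 0.4, 3.0]
gripper_width: -0.0
```

```bash
python3 -m inch '{"travel":[[0.002,0.001,-0.0003]],"turn":[0],"gripper":[1]}'; python3 -m inch '{"travel":[[0.002,0.001,-0.0003]],"turn":[0],"gripper":[1]}'; python3 -m inch '{"travel":[[0.002,0.001,-0.0003]],"turn":[0],"gripper":[1]}'
```

```text
time: 11.62
ee_pos: [0.4025, -0.3204, 0.1061]
orientation: [-0.395, -0.586, -0.387, 0.593]
force: [-2.3, 1.9, 3.4]
gripper_width: -0.0001
time: 11.7
ee_pos: [0.4036, -0.3205, 0.1043]
orientation: [-0.395, -0.586, -0.387, 0.593]
force: [-3.5, 1.6, 4.5]
gripper_width: 0.0001
time: 11.78
ee_pos: [0.4046, -0.3207, 0.1025]
orientation: [-0.395, -0.585, -0.387, 0.593]
force: [-2.8, 2.7, 4.8]
gripper_width: 0.0003
```

```bash
python3 -m inch '{"travel":[[0.0015,0.0008,-0.0002]],"turn":[0],"gripper":[1]}'; python3 -m inch '{"travel":[[0.0012,0.0006,-0.0001]],"turn":[0],"gripper":[1]}'
```

```text
time: 11.87
ee_pos: [0.4052, -0.321, 0.1018]
orientation: [-0.395, -0.585, -0.387, 0.593]
force: [-7.6, 6.3, 14.9]
gripper_width: 0.0002
time: 11.95
ee_pos: [0.4053, -0.3211, 0.1018]
orientation: [-0.395, -0.585, -0.387, 0.594]
force: [-8.4, 7.3, 14.3]
gripper_width: -0.0
```

The rubber stop is reached: force rose from 6 to about 18 N. I'll hold briefly, then back off along the normal.

```bash
python3 -m inch '{"travel":[[0.001,0.0004,0],[0.001,0.0004,0]],"turn":[0,0],"gripper":[1,1]}'; python3 -m inch '{"travel":[[-0.004,-0.002,0],[-0.006,-0.003,0],[-0.01,-0.004,0],[-0.03,0,0],[-0.04,0,0]],"turn":[0,0,0,0,0],"gripper":[1,1,1,1,1]}'; python3 -m inch '{"travel":[[-0.03,-0.03,0],[0,-0.03,0.0],[0,-0.03,0.0],[0,0,0],[0,0,0]],"turn":[0,0,0,0,0],"gripper":[1,1,1,1,1]}'
python3 - <<'E'
from station import camera,camera_params
import cv2,numpy as np
for c in("top","wrist","scene"):
    p=camera_params(c);im,d=camera(c);cv2.imwrite(f"pics/{c}11.png",im[:,:,::-1]);np.savez(f"pics/{c}11.npz",im=im,d=d,**p)
E
python3 ang.py top11; python3 btn.py
```

```text
time: 12.12
ee_pos: [0.4051, -0.321, 0.102]
orientation: [-0.394, -0.584, -0.388, 0.594]
force: [-6.6, 6.9, 8.6]
gripper_width: 0.0001
time: 12.53
ee_pos: [0.3935, -0.3141, 0.1862]
orientation: [-0.389, -0.582, -0.392, 0.597]
force: [0.8, -0.4, 0.4]
gripper_width: -0.0001
time: 12.95
ee_pos: [0.3112, -0.2794, 0.2295]
orientation: [-0.395, -0.585, -0.387, 0.594]
force: [-0.0, 0.3, 0.3]
gripper_width: -0.0003
rim n 475 h 0.0456644410442981 centre shift [8.06975573e-05 1.72085575e-05]
pip 30 [0.01463871 0.02780235] 2.0554401624892256
bar top 80 [ 9.06890800e-05 -2.33420218e-04]
bar dir angle (mod pi) 2.4016163801499966
white 11 [0.00880841 0.0106554 ] 2.2615841079606427
F [0.3 0.3 0.3] [ 0.3118 -0.2798  0.2286] axis [-0.007 -0.015 -1.   ]
0.085 to tcp [0.0518 0.092  0.0031]
0.03 to tcp [0.1068 0.0921 0.0022]
0.0165 to tcp [0.1203 0.0921 0.002 ]
-n in tool [ 0.863  0.486 -0.133]
```

View pics/top11.png

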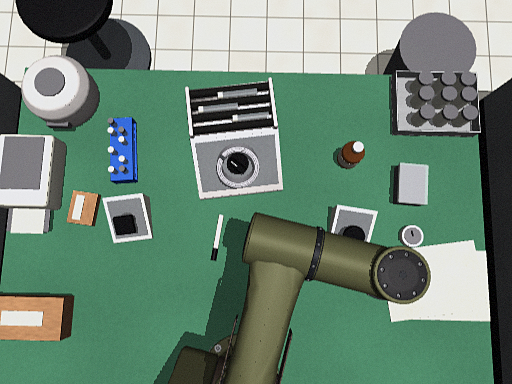

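The dial and pip are in line in the top view at (238,163). The top camera's own pip number is noisy because it has few pixels, so I'll compare before/after images and check that the button is back up.

Run:
```python
from m import *
a,da,p=load("top0");b,db,_=load("top11")
g=cv2.resize(np.hstack([x[135:200,200:280] for x in(a,b)]),None,fx=5,fy=5,interpolation=cv2.INTER_CUBIC)
cv2.imwrite("pics/cmp.png",g[:,:,::-1])
D=np.abs(a.astype(int)-b).sum(2)>90
for n_,(u0,u1,v0,v1) in dict(rack=(105,140,112,185),bottle=(335,370,138,170),tip=(392,432,160,208),carton=(64,100,188,226),key=(100,152,190,243),pen=(208,226,212,262)).items(): print(n_,D[v0:v1,u0:u1].sum())
B=np.array([.405,-.3208,.0918])
for nm in("scene0","scene11"):
    im,d,q=load(nm);u,v=proj(B,q)[0];X=cloud(d,q);P=X[int(v)-3:int(v)+4,int(u)-3:int(u)+4].reshape(-1,3)
    BN=np.array([-.494,.08,.866]);print(nm,(u,v),np.median((P-B)@BN))
```

```text
rack 0
bottle 0
tip 3
carton 0
key 0
pen 44
scene0 (np.float64(190.62222062047533), np.float64(133.13498800183868)) 0.0006173897788721917
scene11 (np.float64(190.62222062047533), np.float64(133.13498800183868)) 0.0009439466004651142
```

View pics/cmp.png

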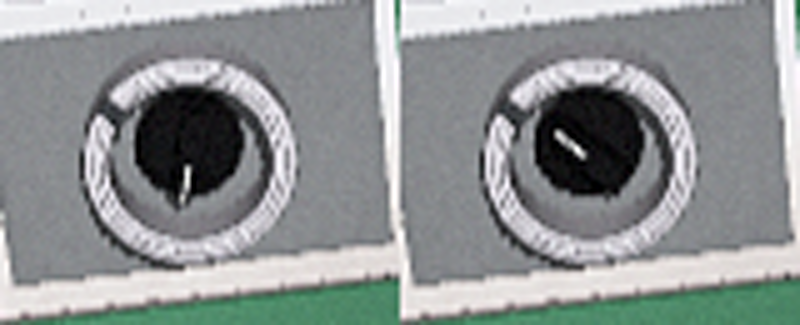

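The white line points at the pip, the pip is where it was, and the button is back at its starting height. Handing in.

```bash
python3 -c "
from station import close_job
print(close_job())"
```

```text
the job is handed in; nothing more can be done
None
```

The dial is set at the pip, the round button was pushed to its stop and came back up, and I handed the job in at about 13 s of the 67 s allowed. No verdict came back.

**Dial:** My first try, pinching the bar, put a finger knuckle on the pip with about 13 N. I lifted out and instead pushed the nose round clockwise with the shut fingers. The clear wrist view afterwards put the dial at 2.37–2.38 rad and the pip at 2.34. That is about 0.04 rad off, against the 0.14 allowed. The pip shows no visible movement from the start.

**Button:** I pressed it along its normal until the force rose from about 6 N to about 18 N at the stop, held it there for about 0.25 s, then backed off. The scene camera's depth then showed the top back at its starting height, within about 0.3 mm, which is near the depth noise.

**Checks that disagreed:**
- **Pip angle:** the top camera's automatic reading was scattered (2.46 rad at the start, 2.06 at the end, from about 30 pixels). I relied on the wrist measurements and a before/after picture instead.
- **Pen:** the image comparison flagged 44 changed pixels around it. It looks unmoved in the picture, so I took this to be the arm's shadow.

The square key's area and the rack, bottle, tip box and carton showed no meaningful change in that comparison. I checked the cup and timer only by eye in the top picture; they look unmoved.

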